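# Refill the tester-bottle dispenser

## Task

Load every white square tester bottle into the sloping dispenser, each lying across the rails with its cap sticking out over the low lip, so that it slides down and queues at the bottom; wrongly turned bottles jam. One of them lies in the wooden rack behind a can: move that can aside out of the rack, take the bottle out, and stand the can back upright where it was. Leave the other can, the sanding block and the other things alone.

Things in the scene. Friction and masses are not known exactly. Their poses are not given: they have to be found in the camera images.
- dispenser: gravity-feed dispenser on steel legs, 310 long, 104 wide, 160 high, fixed. Origin under its middle on the table; slopes down to its own -y end at 18 degrees; its +x side is the open side. Bottles let go near the upper end, across the slippery rails with the cap over the low lip, slide down by themselves and queue: the first stops at deck y = 20, the next at 60, and so on
- deck: the dispenser's sloping deck. Origin: mid-width, at the stop plate's inner face at the low end, on the rails' top; x to the open side, y up the slope. Rails 10 wide at x = -33 and 33, y = 0 to 310; rough pan 8 lower between (a bottle lying lengthwise sinks onto it and sticks). Solid cheek at x = -46, 20 high; at x = 46 a low lip 5 high that caps stick out over. Stop plate 36 high. Open on top
- rack: low open-topped wooden rack, 166 deep (x -75 to 91) x 274 wide (y), fixed; floor 6 thick, walls 6 thick and 45 high at the back (+x), both ends and between its two bays (128 wide inside); no front wall: open to its -x. Origin on its underside, mid-width. A can stands in front in each bay; 8 behind it lies a bottle in one bay, a sanding block in the other; 45 free behind the bottle
- can_a: rectangular steel can, 60 thick (x) x 96 wide (y) x 121 high, with a round black screw cap 30 across and 18 high on top, centred 26 towards +y; about 0.4 kg; stands in front in a bay of the rack. Origin: centre of its underside, z up
- can_b: rectangular steel can, 60 thick (x) x 96 wide (y) x 121 high, with a round black screw cap 30 across and 18 high on top, centred 26 towards +y; about 0.4 kg; stands in front in a bay of the rack. Origin: centre of its underside, z up
- tester1: white square tester bottle, body 82 long x 40 x 40, grey cap 22 across x 24 long on one end (106 overall), 0.12 kg; lies loose on the table; may be absent. Origin: centre of the square body; x along it towards the cap
- tester1_cap (a point): middle of that bottle's cap, 53 from the body's centre
- tester2: white square tester bottle, body 82 long x 40 x 40, grey cap 22 across x 24 long on one end (106 overall), 0.12 kg; lies loose on the table; may be absent. Origin: centre of the square body; x along it towards the cap
- tester2_cap (a point): middle of that bottle's cap, 53 from the body's centre
- tester3: white square tester bottle, body 82 long x 40 x 40, grey cap 22 across x 24 long on one end (106 overall), 0.12 kg; lies loose on the table; may be absent. Origin: centre of the square body; x along it towards the cap
- tester3_cap (a point): middle of that bottle's cap, 53 from the body's centre
- tester4: white square tester bottle, body 82 long x 40 x 40, grey cap 22 across x 24 long on one end (106 overall), 0.12 kg; lies loose on the table; may be absent. Origin: centre of the square body; x along it towards the cap
- tester4_cap (a point): middle of that bottle's cap, 53 from the body's centre
- tester_back: white square tester bottle, body 82 long x 40 x 40, grey cap 22 across x 24 long on one end (106 overall), 0.12 kg; lies in the rack behind one of the cans, across the bay, always present. Origin: centre of the square body; x along it towards the cap
- tester_back_cap (a point): middle of that bottle's cap, 53 from the body's centre
- sander: hand sanding block lying flat, 40 x 95, 36 high, behind the other can; not needed. Origin: centre of its underside
- pot: small round steel pot, 56 across, 52 high; origin centre of its underside; bystander, leave alone
- brush: paint brush 200 long, lying, handle to its -x; bystander, leave alone
Not all that is in view belongs to the job. Leave any green look-alike of the tester_back alone.

How it is judged:
By the outcome, as a careful person would: the job done as asked, in the order asked, and still so for the second after the job is handed in, with the robot touching nothing.
Of tester1, tester2, tester3, tester4 only 2 to 4 are there at a start; the rules pass over those that are not, and their reading is None.
At some moment in a run one of tester1, tester2, tester3, tester4 may be knocked a few centimetres aside while the robot is not near it.
Once in a run the grip may slacken for a moment while it holds something.
It also fails if it takes over 210 s, if anything falls off the work surface, if the arm or the gripper's body presses on something with over 40 N, if the wrist force passes 120 N, or if a joint passes its speed limit or range.

## Robot

A 6-joint arm with a two-finger parallel gripper is mounted at the origin on the work surface. World frame = base frame: x ahead of the robot, y to its left, z up, the work surface at z = 0. Lengths are in m, angles in rad, forces in N, time in s.
With the tool pointing down it reaches from about 0.375 to 0.9 m from the base axis. Payload 3.1 kg.
Tool frame: the origin (TCP) lies between the finger pads; the fingertips stand 11 mm ahead of it and the grasp point (between the pads) lies 8 mm behind it; z points along the fingers, y is the direction in which the jaws open and shut (so a half turn about z gives the same grasp; the last joint's range is limited). The gripper opens to 85 mm and grips with 20 to 120 N. Pads are 22 mm wide; open, the fingers measure 114 mm over their backs; the gripper's body (76 mm by 85 mm) begins 54 mm behind the grasp point. The pads swing forward as they close: fully open they stand 13 mm farther back than shut.
Start: joints at [-1.528, 0.527, 1.433, -0, 1.181, -0.178], TCP at [0.138, -0.61, 0.242] pointing down, gripper open.
Joint ranges: [-3.08, 3.08], [-0.75, 2.2], [0.22, 2.44], [-1.43, 4.57], [0, 2.65], [-2.85, 2.85]. Speed limits (rad/s): [2.79, 2.79, 3.14, 3.14, 3.14, 3.14].

## Interface

Orientations are given as a 3x3 rotation matrix whose columns are the frame's x, y, z axes.
In Python, from rig import manip, camera, camera_params gives the robot as it stands.
- The arm moves only by the tool jog_arm, never from a script. Its argument "series" is a list of rows, each a list of 5 numbers: the closure, from 0 (fully open) to 1 (shut), then the shift along the tool's x, y, z normalised to -1 to 1, where 1 is 200 mm, then the turn about the tool's z normalised to -1 to 1, where 1 is 90 degrees. In form: [[hand, dx, dy, dz, spin], ...]. A call has 1 to 12 rows; each row is the pose to reach, as a shift and turn from the pose commanded when the call began, along the tool's axes at that moment; what a row does not reach only later rows make up. A row lasts 1/8 s, in which the tool goes at most 62.5 mm and 10.7 degrees, less where a joint would pass 70% of its speed; a pose out of reach is approached as far as the arm can. A call with a number of a shift or a turn outside -1 to 1 is refused whole. A call with a gripper value outside its range is refused whole. The fingers move at their own pace and stop on an object; "grip_force" is the grip in N (left out, the last holds). Time passes only in rows, so rows that repeat a pose let the fingers close. It gives the time, the measured TCP pose, the force and the opening at its end, in the units of the state.
- manip.sense(): the state, without advancing time (a new reading comes with each control period).
- camera(name): name is "side" or "top"; returns (picture, depth): 420x560x3 uint8, red, green, blue; 420x560 float32, m along the optical axis (not along the pixel's ray), 0 where there is no reading.
- camera_params(name): a dict with "camera_matrix" (3x3 intrinsics, pixels), "cam_to_world" (4x4, takes a point from camera to world coordinates). Camera axes: x right, y up, looking along -z (the intrinsics and any distortion apply to the point x, -y, -z); pixel columns grow to the right and rows downward; lengths in m; the calibration is good to about 2 mm. A picture is of the moment at which its call begins. camera_params takes no time and is no camera call.
- manip.finish_job(): hands the job in, once; it reports no verdict.
The state is a dict: "t": time; "joint_positions": joint angles; "qd": joint speeds; "joint_torque": joint torques, N m; "position": TCP position; "ee_rot": TCP orientation; "wrist_force": force on the tool from outside, world axes, zero at the start; "moment": the same for the moment, N m; "finger_gap": opening from 0.0 (shut) to 1.0 (fully open).
Only numpy, scipy, OpenCV 4.12 (cv2) and the standard library are available. Lean on these libraries where they do the work, as an engineer would, in place of code of your own. Each camera call takes 0.05 s, during which the arm holds its last target. There are 200 camera calls.

## Working session

There is one attempt and no reset: what is moved stays moved. The work goes in short steps, Python scripts to look and compute and a tool call to move; the robot and the scene stay as the last step left them, time stands still between calls to the robot, and variables do not carry over. Pictures are saved under pics/ and viewed, about 12 in all and at most 16, crops included, and the job is handed in when it is done.

Besides the shell and the picture viewer there is one more tool, called after ">>>" as name(argument=value, ...) on one line, values as JSON. jog_arm: Moves the arm, as the interface text tells. Its arguments: {"type":"object","properties":{"series":{"type":"array"},"grip_force":{"type":"number"}},"required":["series"]}

```bash
ls; mkdir -p pics; python3 - <<'E'
from rig import manip,camera,camera_params
import cv2,numpy as np
s=manip.sense();print({k:np.round(v,3).tolist() for k,v in s.items()})
for n in("top","side"):
    p,d=camera(n);cv2.imwrite(f"pics/{n}0.png",p[:,:,::-1]);np.save(f"pics/{n}0.npy",d)
    c=camera_params(n);print(n,np.round(c["camera_matrix"],1).tolist(),np.round(c["cam_to_world"],3).tolist(),[k for k in c])
E
```

```text
pics
{'t': 0.0, 'joint_positions': [-1.528, 0.528, 1.434, 0.0, 1.181, -0.178], 'qd': [-0.001, 0.001, 0.0, -0.001, 0.0, 0.002], 'joint_torque': [-0.001, -44.236, -17.803, -0.0, 0.009, 0.0], 'position': [0.137, -0.609, 0.241], 'ee_rot': [[0.976, 0.22, -0.0], [0.22, -0.976, 0.002], [0.0, -0.002, -1.0]], 'wrist_force': [0.447, -1.353, 0.821], 'moment': [0.04, 0.001, 0.036], 'finger_gap': 1.001}
top [[522.9, 0.0, 271.5], [0.0, 522.9, 205.7], [0.0, 0.0, 1.0]] [[-0.024, 0.991, -0.131, 0.273], [-1.0, -0.023, 0.011, -0.021], [0.008, 0.132, 0.991, 1.57], [0.0, 0.0, 0.0, 1.0]] ['camera_matrix', 'cam_to_world']
side [[398.7, 0.0, 279.2], [0.0, 398.7, 210.2], [0.0, 0.0, 1.0]] [[-0.971, -0.143, 0.191, 0.629], [0.237, -0.655, 0.717, 0.701], [0.022, 0.742, 0.67, 0.745], [0.0, 0.0, 0.0, 1.0]] ['camera_matrix', 'cam_to_world']
```

View pics/top0.png

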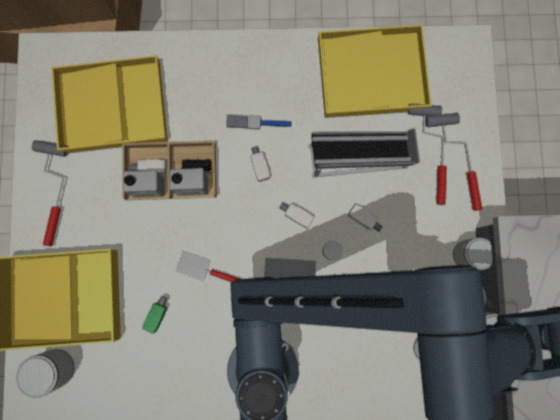

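View pics/side0.png

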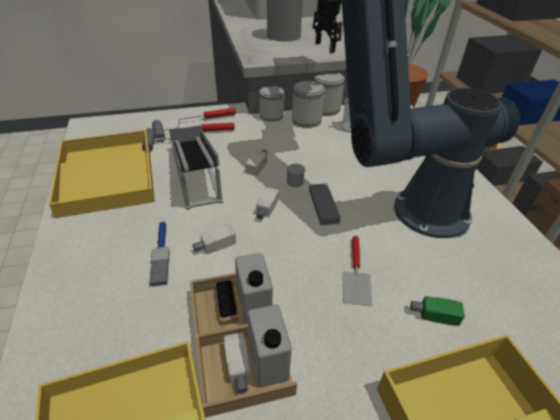

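Top view: three white bottles are on the table at (260,163), (298,213) and (366,215, in shadow). The back bottle is at (152,165) in the left bay, behind the can at (143,181). The green look-alike at (155,315) is excluded, and the dispenser is at (363,150). The arm hides some of the table. Next I'll measure by depth.

```bash
cat > h.py <<'E'
from rig import manip,camera,camera_params
import cv2,numpy as np
def cloud(n,d):
    c=camera_params(n);K=c["camera_matrix"];T=c["cam_to_world"]
    v,u=np.mgrid[:d.shape[0],:d.shape[1]]
    P=np.stack([(u-K[0,2])/K[0,0]*d,-(v-K[1,2])/K[1,1]*d,-d],-1)
    W=P@T[:3,:3].T+T[:3,3];W[d==0]=np.nan
    return W
def look(n,name=None):
    p,d=camera(n)
    if name: cv2.imwrite(f"pics/{name}.png",p[:,:,::-1])
    return p,cloud(n,d)
def proj(n,X):
    c=camera_params(n);K=c["camera_matrix"];T=c["cam_to_world"]
    q=(np.asarray(X)-T[:3,3])@T[:3,:3];return K[0,0]*q[...,0]/-q[...,2]+K[0,2],K[1,1]*-q[...,1]/-q[...,2]+K[1,2]
E
python3 - <<'E'
from h import *
for n in("top","side"):
    d=np.load(f"pics/{n}0.npy");W=cloud(n,d);p=cv2.imread(f"pics/{n}0.png")
    ok=np.isfinite(W[...,2]);print(n,"table z",np.nanmedian(W[...,2][ok&(abs(W[...,2])<.02)]))
    # blobs on table
    sat=np.ptp(p.astype(int),axis=2)
    m=((W[...,2]>.008)&(W[...,2]<.07)&ok&(W[...,0]>.15)&(W[...,0]<.95)).astype(np.uint8)
    k,l,s,c=cv2.connectedComponentsWithStats(m)
    for i in range(1,k):
        if s[i,4]<60:continue
        q=W[l==i];print(np.round(c[i]),s[i,4],"xy",q[:,:2].mean(0).round(3),"z",np.percentile(q[:,2],[5,50,95]).round(3),"bgr",p[l==i].mean(0).round(),[np.round(a,3) for a in cv2.minAreaRect(q[:,:2].astype(np.float32)*1000)])
p=cv2.imread("pics/top0.png");a=cv2.resize(p[110:280,110:430],None,fx=2.5,fy=2.5,interpolation=cv2.INTER_CUBIC);cv2.imwrite("pics/c1.png",a)
E
```

```text
top table z 0.00013238520144964738
[387. 103.] 6125 xy [ 0.786 -0.396] z [0.012 0.029 0.048] bgr [ 68. 123. 145.] [array([ 700.807, -429.089]), array([538.818, 432.015]), np.float64(5.339)]
[110. 127.] 9472 xy [0.73  0.445] z [0.01  0.032 0.05 ] bgr [ 65. 117. 134.] [array([684.371, 406.336]), array([552.77 , 543.681]), np.float64(8.321)]
[253. 121.] 641 xy [0.741 0.013] z [0.011 0.017 0.024] bgr [115. 102.  95.] [array([742.897,  -4.075]), array([200.019,  46.418]), np.float64(86.387)]
[397. 148.] 1142 xy [ 0.639 -0.415] z [0.036 0.054 0.068] bgr [59. 59. 58.] [array([ 636.835, -404.098]), array([104.596, 120.832]), np.float64(3.736)]
[259. 164.] 435 xy [ 0.603 -0.004] z [0.024 0.039 0.044] bgr [150. 154. 155.] [array([613.479,  -1.351]), array([114.329,  40.589]), np.float64(15.09)]
[297. 214.] 461 xy [ 0.45  -0.112] z [0.023 0.038 0.045] bgr [150. 155. 155.] [array([ 454.363, -108.106]), array([106.078,  47.009]), np.float64(61.796)]
[364. 218.] 472 xy [ 0.435 -0.31 ] z [0.021 0.038 0.044] bgr [106. 110. 111.] [array([ 432.956, -317.253]), array([106.159,  41.289]), np.float64(54.
[... 3094 characters left out ...]
12 0.04  0.051] bgr [ 63.  92. 104.] [array([736.479, 288.717]), array([422.558, 292.595]), np.float64(7.742)]
[434. 309.] 811 xy [0.181 0.311] z [0.012 0.035 0.041] bgr [53. 85. 46.] [array([179.739, 303.176]), array([43.11 , 83.878]), np.float64(65.498)]
[435. 365.] 1149 xy [0.248 0.428] z [0.012 0.041 0.067] bgr [ 39.  91. 108.] [array([249.985, 428.033]), array([200.279,   2.998]), np.float64(2.692)]
[391. 399.] 596 xy [0.356 0.466] z [0.012 0.043 0.068] bgr [29. 68. 82.] [array([356.368, 468.797]), array([ 2.805, 81.746]), np.float64(2.826)]
[187. 416.] 182 xy [0.701 0.414] z [0.042 0.045 0.047] bgr [ 82. 162. 173.] [array([707.602, 416.561]), array([48.676, 15.907]), np.float64(5.136)]
```

View pics/c1.png

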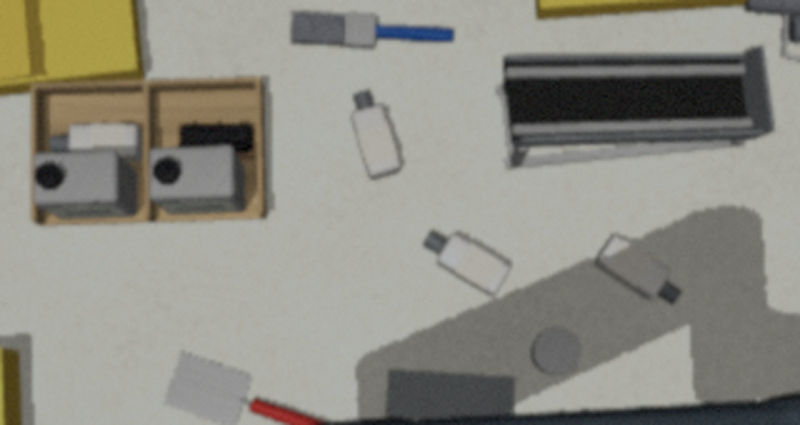

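The crop shows bottle caps at (363,98), (435,240) and (668,292). The back bottle's cap points left (+y), and the sander is the black item in the right bay. Next I'll measure the dispenser and rack poses.

```bash
python3 - <<'E'
from h import *
Wt=cloud("top",np.load("pics/top0.npy"));Ws=cloud("side",np.load("pics/side0.npy"))
p=cv2.imread("pics/top0.png")
R=lambda W,x0,x1,y0,y1,z0,z1:W[(W[...,0]>x0)&(W[...,0]<x1)&(W[...,1]>y0)&(W[...,1]<y1)&(W[...,2]>z0)&(W[...,2]<z1)]
for n,W in(("top",Wt),("side",Ws)):
    q=R(W,.54,.72,-.52,-.08,.03,.25)
    print(n,"disp",cv2.minAreaRect(q[:,:2].astype(np.float32)*1000),q.min(0),q.max(0))
    # cross sections: z vs x at some y
    for y in(-.2,-.25,-.3,-.35,-.4):
        s=q[abs(q[:,1]-y)<.004];o=np.argsort(s[:,0]);print(y,[(int(a*1000),int(b*1000)) for a,_,b in s[o]][::2])
    q=R(W,.48,.70,.1,.42,.10,.16);print("cans",len(q))
    top=q[abs(q[:,2]-.127)<.006];
    l=top[:,1]>.24
    for s in(top[l],top[~l]):print(cv2.minAreaRect(s[:,:2].astype(np.float32)*1000),np.median(s[:,2]))
    cap=q[q[:,2]>.139];print("caps",[(c.mean(0).round(3)) for c in(cap[cap[:,1]>.27],cap[cap[:,1]<.27]) if len(c)])
    q=R(W,.48,.70,.1,.42,.030,.056);print("rackrim",cv2.minAreaRect(q[:,:2].astype(np.float32)*1000))
    m=(W[...,0]>.59)&(W[...,0]<.66)&(W[...,1]>.22)&(W[...,1]<.40)&(W[...,2]>.02)&(W[...,2]<.06)
    img=cv2.imread(f"pics/{n}0.png").astype(int);m&=(np.ptp(img,axis=2)<25)&(img.mean(2)>110)
    print("back",W[m].mean(0).round(3),cv2.minAreaRect(W[m][:,:2].astype(np.float32)*1000),np.median(W[m][:,2]))
E
```

```text
top disp ((630.3604125976562, -312.72698974609375), (106.64329528808594, 316.4791564941406), 4.391143321990967) [ 0.56634713 -0.47251486  0.03032768] [ 0.69368596 -0.15226416  0.16199519]
-0.2 [(569, 133), (569, 118), (570, 144), (570, 116), (571, 151), (574, 150), (575, 147), (583, 120), (584, 130), (584, 128), (587, 131), (590, 129), (592, 131), (595, 120), (598, 118), (599, 115), (601, 116), (604, 118), (607, 118), (607, 116), (609, 120), (611, 124), (613, 116), (616, 116), (618, 120), (619, 116), (622, 114), (623, 121), (627, 119), (628, 114), (630, 118), (634, 113), (636, 118), (638, 119), (641, 122), (643, 125), (645, 118), (648, 127), (649, 113), (650, 130), (653, 131), (658, 125), (661, 121), (664, 113), (665, 118), (666, 136), (667, 122), (669, 116), (672, 136)]
-0.25 [(572, 125), (573, 121), (573, 106), (574, 117), (576, 136), (585, 107), (585, 105), (587, 109), (590, 109), (593, 109), (595, 114), (596, 112), (600, 106), (603, 103), (607, 102), (608, 96), (609, 102), (614, 95), (617, 96), (618, 101), (621, 102), (625, 100), (625, 109), (629, 105), (633, 102), (634, 96), (63
[... 3246 characters left out ...]
)]
-0.4 [(585, 81), (589, 80), (592, 52), (606, 60), (623, 52), (639, 51), (648, 52), (657, 50), (671, 57), (678, 50), (685, 65)]
cans 3338
((544.3020629882812, 311.347412109375), (59.93861389160156, 142.9416961669922), 1.0636606216430664) 0.1262272547806873
((546.6295166015625, 197.80752563476562), (59.604305267333984, 84.1323471069336), 0.9120191335678101) 0.12624873585371066
caps [array([0.544, 0.362, 0.144]), array([0.546, 0.232, 0.144])]
rackrim ((615.5950317382812, 271.1034851074219), (192.33255004882812, 286.05413818359375), 4.9377593994140625)
back [0.607 0.324 0.045] ((606.8142700195312, 316.86358642578125), (90.48514556884766, 32.5396614074707), 88.8706283569336) 0.0456244400783154
```

```bash
cat >> h.py <<'E'
def go(*targets):
    """targets: (x,y,z,psi_deg); prints jog rows' dx,dy,dz,spin from the present pose; psi = angle of tool x"""
    s=manip.sense();R=s["ee_rot"];p=s["position"];psi=np.degrees(np.arctan2(R[1,0],R[0,0]))
    print("t",round(s["t"],2),"p",p.round(4),"psi",round(psi,1),"gap",round(s["finger_gap"],3),"F",s["wrist_force"].round(1))
    for t in targets:
        d=R.T@(np.array(t[:3])-p)/.2
        sp=-(t[3]-psi)
        q1=np.arctan2(t[1],t[0]);q6=q1+np.pi/2-np.radians(t[3])
        print(t,"->",d.round(3),"spin",round(sp/90,3),"q6",round(q6,2))
E
python3 - <<'E'
from h import *
go((.288,-.457,.242,34),(.439,-.305,.2,55))
E
```

```text
t 0.1 p [ 0.1375 -0.6091  0.2414] psi 12.7 gap 1.004 F [-1.   0.1  0.6]
(0.288, -0.457, 0.242, 34) -> [ 0.901 -0.576 -0.001] spin -0.237 q6 -0.03
(0.439, -0.305, 0.2, 55) -> [ 1.805 -1.151  0.21 ] spin -0.47 q6 0.0
```

>>> jog_arm(series=[[0,0.9,-0.575,0,-0.235],[0,0.9,-0.575,0,-0.235],[0,0.9,-0.575,0,-0.235],[0,0.9,-0.575,0,-0.235],[0,0.9,-0.575,0,-0.235],[0,0.9,-0.575,0,-0.235]], grip_force=40)

```text
t: 0.85
position: [0.2874, -0.4587, 0.2423]
ee_rot: [[0.83, 0.557, -0.0], [0.557, -0.83, -0.001], [-0.001, 0.0, -1.0]]
wrist_force: [-0.4, -0.8, 0.5]
finger_gap: 0.998
```

```bash
python3 - <<'E'
from h import *
go((.439,-.305,.15,55),(.439,-.305,.026,55))
E
```

```text
t 0.85 p [ 0.2874 -0.4587  0.2423] psi 33.9 gap 0.998 F [-0.4 -0.8  0.5]
(0.439, -0.305, 0.15, 55) -> [ 1.058 -0.216  0.46 ] spin -0.235 q6 0.0
(0.439, -0.305, 0.026, 55) -> [ 1.058 -0.216  1.08 ] spin -0.235 q6 0.0
```

>>> jog_arm(series=[[0,0.9,-0.18,0.4,-0.235],[0,0.9,-0.18,0.4,-0.235],[0,0.9,-0.18,0.4,-0.235],[0,0.9,-0.18,0.4,-0.235],[0,0.9,-0.18,0.4,-0.235]])

```text
t: 1.48
position: [0.4171, -0.3286, 0.1619]
ee_rot: [[0.573, 0.819, -0.001], [0.819, -0.573, -0.0], [-0.0, -0.0, -1.0]]
wrist_force: [1.2, -1.1, 0.5]
finger_gap: 1.001
```

```bash
python3 - <<'E'
from h import *
p,W=look("top","t1")
for n in("top","side"):
    if n=="side":p,W=look("side","s1")
    m=((W[...,2]>.012)&(W[...,2]<.05)&(W[...,0]>.2)&(W[...,0]<.95)&(W[...,1]<.12)&(W[...,1]>-.75)).astype(np.uint8)
    k,l,s,c=cv2.connectedComponentsWithStats(m)
    for i in range(1,k):
        if 200<s[i,4]<2000:
            q=W[l==i];print(n,np.round(c[i]),s[i,4],[np.round(a,1) for a in cv2.minAreaRect(q[:,:2].astype(np.float32)*1000)],p[l==i].mean(0).round())
go((.439,-.305,.15,55),(.439,-.305,.026,55))
E
```

```text
top [253. 121.] 591 [array([740.3,  -4. ]), array([199.9,  43.5]), np.float64(86.3)] [ 99. 106. 120.]
top [403. 147.] 364 [array([ 644.4, -428. ]), array([91.6, 58.5]), np.float64(3.6)] [53. 54. 54.]
top [259. 164.] 428 [array([610.2,  -2.3]), array([107.1,  40.7]), np.float64(15.5)] [162. 160. 156.]
side [261. 110.] 219 [array([ 359.6, -609.9]), array([ 39.6, 104.4]), np.float64(25.7)] [74. 75. 70.]
side [218. 126.] 227 [array([ 529.8, -542.5]), array([ 23.2, 114.5]), np.float64(82.8)] [122.  47.  43.]
side [257. 161.] 349 [array([ 431.3, -313.2]), array([109.5,  42.4]), np.float64(55.1)] [106. 104.  98.]
side [324. 203.] 785 [array([291.3, -83.8]), array([153. ,  56.2]), np.float64(85.5)] [96. 98. 97.]
side [267. 202.] 473 [array([ 452.4, -104.3]), array([108.1,  41.8]), np.float64(58.4)] [98. 96. 91.]
side [160. 258.] 805 [array([7.387e+02, 3.000e-01]), array([200.,  42.]), np.float64(84.6)] [ 94.  99. 109.]
side [215. 239.] 702 [array([608.5,   1. ]), array([106.4,  43.4]), np.float64(15.7)] [138. 136. 129.]
t 1.57 p [ 0.4168 -0.3298  0.1628] psi 54.9 gap 0.995 F [ 0.1  0.4 -0.6]
(0.439, -0.305, 0.15, 55) -> [0.165 0.019 0.064] spin -0.001 q6 0.0
(0.439, -0.305, 0.026, 55) -> [0.166 0.018 0.684] spin -0.001 q6 0.0
```

View pics/t1.png

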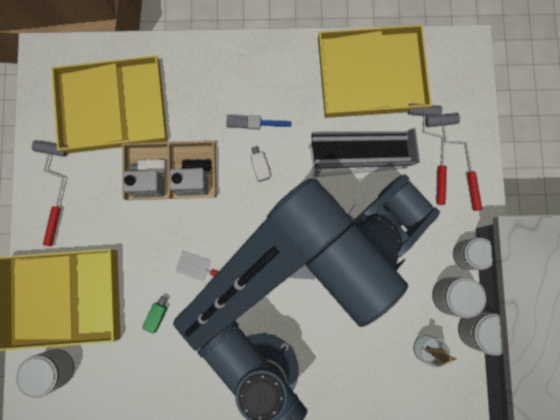

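With the arm moved, only storage tins appear at lower right, so there are three table bottles plus the back one. Grasping bottle C.

>>> jog_arm(series=[[0,0.16,0.018,0.3,0],[0,0.16,0.018,0.6,0],[0,0.16,0.018,0.68,0],[0,0.16,0.018,0.68,0],[1,0.16,0.018,0.68,0],[1,0.16,0.018,0.68,0],[1,0.16,0.018,0.68,0],[1,0.16,0.018,0.68,0],[1,0.16,0.018,0.68,0],[1,0.16,0.018,0.4,0],[1,0.16,0.018,-0.1,0],[1,0.16,0.018,-0.3,0]])

```text
t: 3.08
position: [0.4381, -0.3031, 0.2092]
ee_rot: [[0.573, 0.819, -0.0], [0.819, -0.573, 0.0], [0.0, -0.0, -1.0]]
wrist_force: [0.8, -0.1, -0.6]
finger_gap: 0.462
```

```bash
python3 - <<'E'
from h import *
go((.56,-.23,.23,118),(.621,-.2,.23,184.5),(.621,-.2,.163,184.5))
E
```

```text
t 3.08 p [ 0.4381 -0.3031  0.2092] psi 55.0 gap 0.462 F [ 0.8 -0.1 -0.6]
(0.56, -0.23, 0.23, 118) -> [ 0.649  0.29  -0.104] spin -0.7 q6 -0.88
(0.621, -0.2, 0.23, 184.5) -> [ 0.947  0.454 -0.104] spin -1.439 q6 -1.96
(0.621, -0.2, 0.163, 184.5) -> [0.947 0.454 0.231] spin -1.439 q6 -1.96
```

>>> jog_arm(series=[[1,0,0,-0.15,-0.1],[1,0.25,0.1,-0.2,-0.2],[1,0.65,0.29,-0.2,-0.7],[1,0.65,0.29,-0.2,-0.7],[1,0.65,0.29,-0.2,-0.7],[1,0.65,0.29,-0.2,-0.7],[1,0.65,0.29,-0.2,-0.7],[1,0.65,0.29,-0.2,-0.7]])

```text
t: 4.08
position: [0.5603, -0.2302, 0.2474]
ee_rot: [[-0.468, 0.884, -0.0], [0.884, 0.468, 0.0], [0.0, -0.0, -1.0]]
wrist_force: [-0.0, 0.0, -1.0]
finger_gap: 0.458
```

```bash
python3 - <<'E'
from h import *
go((.621,-.2,.23,184.5),(.621,-.2,.163,184.5))
E
```

```text
t 4.08 p [ 0.5603 -0.2302  0.2474] psi 117.9 gap 0.458 F [-0.  0. -1.]
(0.621, -0.2, 0.23, 184.5) -> [-0.009  0.339  0.087] spin -0.74 q6 -1.96
(0.621, -0.2, 0.163, 184.5) -> [-0.009  0.339  0.422] spin -0.74 q6 -1.96
```

>>> jog_arm(series=[[1,-0.01,0.34,0.09,-0.74],[1,-0.01,0.34,0.09,-0.74],[1,-0.01,0.34,0.09,-0.74],[1,-0.01,0.34,0.09,-0.74],[1,-0.01,0.34,0.09,-0.74],[1,-0.01,0.34,0.09,-0.74],[1,-0.01,0.34,0.09,-0.74],[1,-0.01,0.34,0.24,-0.74],[1,-0.01,0.34,0.24,-0.74]])

```text
t: 5.2
position: [0.6197, -0.1993, 0.197]
ee_rot: [[-0.997, -0.078, -0.005], [-0.078, 0.997, 0.003], [0.005, 0.003, -1.0]]
wrist_force: [-0.7, 0.6, -1.1]
finger_gap: 0.46
```

```bash
python3 - <<'E'
from h import *
p,W=look("side","s2")
cv2.imwrite("pics/c2.png",cv2.resize(p[80:230,120:300,::-1],None,fx=4,fy=4,interpolation=cv2.INTER_CUBIC))
go((.621,-.2,.163,184.5))
# deck-frame points of white body
a=np.radians(4.5);X=np.array([np.cos(a),np.sin(a)]);Y=np.array([-np.sin(a),np.cos(a)])
m=(W[...,2]>.155)&(W[...,2]<.22)&(W[...,0]>.5)&(W[...,0]<.75)&(abs(W[...,1]+.2)<.06)
pi=p.astype(int);q=W[m&(np.ptp(pi,axis=2)<25)&(pi.mean(2)>100)];w=q[:,:2]-[.621,-.2]
print(len(q),np.percentile(w@X,[1,5,50,95,99]).round(3),np.percentile(w@Y,[1,50,99]).round(3),np.percentile(q[:,2],[1,99]).round(3))
E
```

```text
t 5.25 p [ 0.6208 -0.1998  0.1984] psi -175.5 gap 0.459 F [ 0.2 -0.5 -1.6]
(0.621, -0.2, 0.163, 184.5) -> [-0.002 -0.001  0.177] spin -4.0 q6 -1.96
143 [-0.052 -0.038  0.015  0.037  0.066] [-0.012  0.01   0.035] [0.157 0.21 ]
```

View pics/c2.png

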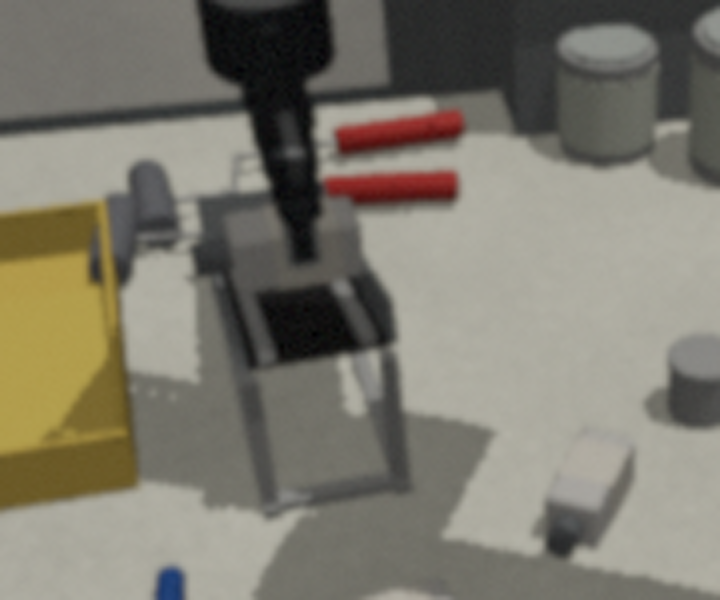

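The crop shows the bottle across the rails at (290,240), with its cap at (212,245) on the open lip side. I'll lower and release it.

>>> jog_arm(series=[[1,0,0,0.1,0],[1,0,0,0.175,0],[1,0,0,0.175,0],[1,0,0,0.175,0],[0,0,0,0.175,0],[0,0,0,0.175,0],[0,0,0,0.17,0],[0,0,0,0.1,0],[0,0,0,-0.15,0],[0,0,0,-0.3,0],[0,0,0,-0.3,0]])

```text
t: 6.62
position: [0.6235, -0.201, 0.2637]
ee_rot: [[-0.997, -0.08, 0.007], [-0.08, 0.997, -0.004], [-0.007, -0.004, -1.0]]
wrist_force: [1.0, -0.5, 0.2]
finger_gap: 1.001
```

```bash
python3 - <<'E'
from h import *
p,W=look("side","s3")
cv2.imwrite("pics/c3.png",cv2.resize(p[80:270,120:320,::-1],None,fx=3,fy=3,interpolation=cv2.INTER_CUBIC))
m=((W[...,2]>.012)&(W[...,2]<.05)&(W[...,0]>.2)&(W[...,0]<.95)&(W[...,1]<.12)&(W[...,1]>-.45)).astype(np.uint8)
k,l,s,c=cv2.connectedComponentsWithStats(m)
for i in range(1,k):
    if 200<s[i,4]<2000:
        q=W[l==i];print(np.round(c[i]),s[i,4],[np.round(a,1) for a in cv2.minAreaRect(q[:,:2].astype(np.float32)*1000)],p[l==i].mean(0).round())
E
```

```text
[324. 203.] 786 [array([291.3, -83.8]), array([152.2,  55.8]), np.float64(85.5)] [97. 99. 98.]
[267. 202.] 468 [array([ 452.1, -103.7]), array([108. ,  40.7]), np.float64(58.0)] [131. 129. 123.]
[160. 258.] 802 [array([7.392e+02, 2.000e-01]), array([199.8,  41.9]), np.float64(86.5)] [ 91.  96. 105.]
[216. 239.] 708 [array([608.7,   1.6]), array([106.2,  43.1]), np.float64(13.1)] [131. 128. 122.]
```

View pics/c3.png

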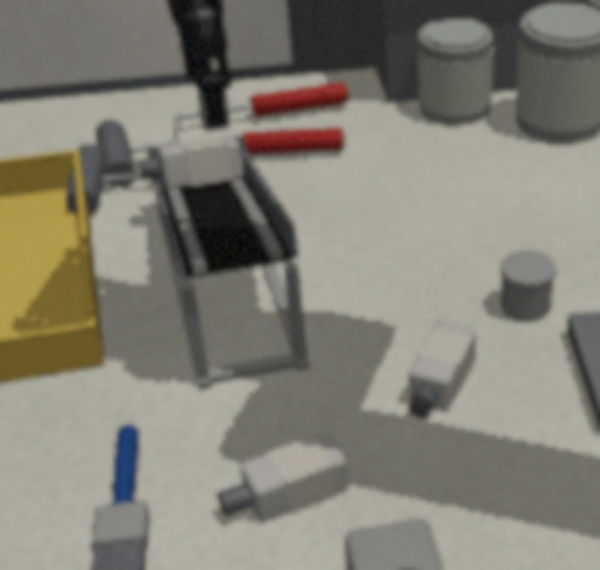

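Bottle 1 slid to the bottom squarely, lying at (200,160) with its cap over the lip. Next is bottle B.

```bash
python3 - <<'E'
from h import *
go((.53,-.155,.25,122),(.447,-.115,.17,59.5))
E
```

```text
t 6.67 p [ 0.6222 -0.2004  0.2614] psi -175.4 gap 1.004 F [ 0.3  0.3 -0.1]
(0.53, -0.155, 0.25, 122) -> [0.442 0.264 0.055] spin -3.304 q6 -0.84
(0.447, -0.115, 0.17, 59.5) -> [0.84  0.497 0.453] spin -2.61 q6 0.28
```

>>> jog_arm(series=[[0,0.84,0.5,0.06,0.95],[0,0.84,0.5,0.06,0.95],[0,0.84,0.5,0.06,0.95],[0,0.84,0.5,0.06,0.95],[0,0.84,0.5,0.06,0.95],[0,0.84,0.5,0.06,0.95],[0,0.84,0.5,0.06,0.95],[0,0.84,0.5,0.06,0.95],[0,0.84,0.5,0.06,0.95]])

```text
t: 7.8
position: [0.4452, -0.1135, 0.2463]
ee_rot: [[-0.16, 0.987, -0.002], [0.987, 0.16, 0.001], [0.002, -0.002, -1.0]]
wrist_force: [-0.2, -0.2, 0.1]
finger_gap: 0.993
```

```bash
python3 - <<'E'
from h import *
go((.447,-.115,.15,59.5),(.447,-.115,.026,59.5))
E
```

```text
t 7.8 p [ 0.4452 -0.1135  0.2463] psi 99.2 gap 0.993 F [-0.2 -0.2  0.1]
(0.447, -0.115, 0.15, 59.5) -> [-0.009  0.009  0.482] spin 0.441 q6 0.28
(0.447, -0.115, 0.026, 59.5) -> [-0.01   0.01   1.102] spin 0.441 q6 0.28
```

>>> jog_arm(series=[[0,-0.01,0.01,0.1,0.44],[0,-0.01,0.01,0.3,0.44],[0,-0.01,0.01,0.5,0.44],[0,-0.01,0.01,0.5,0.44],[0,-0.01,0.01,0.5,0.44],[0,-0.01,0.01,0.5,0.44]])

```text
t: 8.55
position: [0.4485, -0.1157, 0.1475]
ee_rot: [[0.505, 0.863, 0.0], [0.863, -0.505, -0.0], [0.0, 0.0, -1.0]]
wrist_force: [-0.3, 0.9, -1.0]
finger_gap: 0.999
```

```bash
python3 - <<'E'
from h import *
go((.447,-.115,.026,59.5))
p,W=look("side","s4")
m=((W[...,2]>.012)&(W[...,2]<.05)&(W[...,0]>.4)&(W[...,0]<.5)&(W[...,1]<-.04)&(W[...,1]>-.17))
q=W[m];print(len(q),cv2.minAreaRect(q[:,:2].astype(np.float32)*1000))
E
```

```text
t 8.55 p [ 0.4485 -0.1157  0.1475] psi 59.7 gap 0.999 F [-0.3  0.9 -1. ]
(0.447, -0.115, 0.026, 59.5) -> [-0.001 -0.009  0.607] spin 0.002 q6 0.28
470 ((453.29803466796875, -103.257568359375), (106.10974884033203, 41.086788177490234), 57.40343475341797)
```

>>> jog_arm(series=[[0,0,0,0.3,0],[0,0,0,0.6,0],[0,0,0,0.605,0],[0,0,0,0.605,0],[1,0,0,0.605,0],[1,0,0,0.605,0],[1,0,0,0.605,0],[1,0,0,0.605,0],[1,0,0,0.605,0],[1,0,0,0.3,0],[1,0,0,-0.1,0],[1,0,0,-0.5,0]])

```text
t: 10.1
position: [0.4478, -0.1153, 0.2146]
ee_rot: [[0.507, 0.862, 0.0], [0.862, -0.507, -0.0], [0.0, 0.0, -1.0]]
wrist_force: [1.3, -0.8, -1.1]
finger_gap: 0.462
```

```bash
python3 - <<'E'
from h import *
go((.621,-.2,.24,4.5),(.621,-.2,.163,4.5))
E
```

```text
t 10.1 p [ 0.4478 -0.1153  0.2146] psi 59.5 gap 0.462 F [ 1.3 -0.8 -1.1]
(0.621, -0.2, 0.24, 4.5) -> [ 0.075  0.961 -0.127] spin 0.611 q6 1.18
(0.621, -0.2, 0.163, 4.5) -> [0.075 0.961 0.258] spin 0.611 q6 1.18
```

>>> jog_arm(series=[[1,0,0,-0.2,0.05],[1,0.075,0.96,-0.2,0.61],[1,0.075,0.96,-0.2,0.61],[1,0.075,0.96,-0.2,0.61],[1,0.075,0.96,-0.2,0.61],[1,0.075,0.96,-0.2,0.61],[1,0.075,0.96,-0.2,0.61],[1,0.075,0.96,0,0.61],[1,0.075,0.96,0.1,0.61],[1,0.075,0.96,0.1,0.61]])

```text
t: 11.35
position: [0.6198, -0.1992, 0.1908]
ee_rot: [[0.997, 0.082, -0.004], [0.082, -0.997, 0.002], [-0.004, -0.002, -1.0]]
wrist_force: [-0.2, 0.1, -2.2]
finger_gap: 0.458
```

```bash
python3 - <<'E'
from h import *
go((.621,-.2,.163,4.5))
p,W=look("side","s5")
a=np.radians(4.5);X=np.array([np.cos(a),np.sin(a)]);Y=np.array([-np.sin(a),np.cos(a)])
m=(W[...,2]>.165)&(W[...,2]<.22)&(W[...,0]>.5)&(W[...,0]<.75)&(abs(W[...,1]+.2)<.06)
pi=p.astype(int);q=W[m&(np.ptp(pi,axis=2)<25)&(pi.mean(2)>95)];w=q[:,:2]-[.621,-.2]
print(len(q),np.percentile(w@X,[1,5,50,95,99]).round(3),np.percentile(w@Y,[1,50,99]).round(3),np.percentile(q[:,2],[1,99]).round(3))
E
```

```text
t 11.35 p [ 0.6198 -0.1992  0.1908] psi 4.7 gap 0.458 F [-0.2  0.1 -2.2]
(0.621, -0.2, 0.163, 4.5) -> [0.006 0.005 0.139] spin 0.002 q6 1.18
176 [-0.045 -0.044 -0.019  0.033  0.042] [-0.014  0.008  0.023] [0.171 0.204]
```

>>> jog_arm(series=[[1,0.015,0,0.1,0],[1,0.015,0,0.14,0],[1,0.015,0,0.14,0],[1,0.015,0,0.14,0],[0,0.015,0,0.14,0],[0,0.015,0,0.14,0],[0,0.015,0,0.135,0],[0,0.015,0,0.05,0],[0,0.015,0,-0.2,0],[0,0.015,0,-0.4,0],[0,0.015,0,-0.4,0]])

```text
t: 12.78
position: [0.6269, -0.201, 0.2783]
ee_rot: [[0.997, 0.08, 0.01], [0.081, -0.997, -0.005], [0.009, 0.006, -1.0]]
wrist_force: [-0.5, 0.4, -0.3]
finger_gap: 0.997
```

```bash
python3 - <<'E'
from h import *
p,W=look("side","s6")
cv2.imwrite("pics/c6.png",cv2.resize(p[80:270,120:320,::-1],None,fx=3,fy=3,interpolation=cv2.INTER_CUBIC))
m=((W[...,2]>.012)&(W[...,2]<.05)&(W[...,0]>.5)&(W[...,0]<.7)&(W[...,1]<.08)&(W[...,1]>-.1))
q=W[m];print(len(q),cv2.minAreaRect(q[:,:2].astype(np.float32)*1000))
go((.599,-.003,.16,15),(.599,-.003,.026,15))
E
```

```text
706 ((608.412353515625, 1.6053199768066406), (106.61465454101562, 44.39554977416992), 15.054396629333496)
t 12.82 p [ 0.6254 -0.2003  0.2756] psi 4.6 gap 1.001 F [-0.6  0.4 -0.8]
(0.599, -0.003, 0.16, 15) -> [-0.055 -0.996  0.575] spin -0.115 q6 1.3
(0.599, -0.003, 0.026, 15) -> [-0.058 -0.998  1.245] spin -0.115 q6 1.3
```

View pics/c6.png

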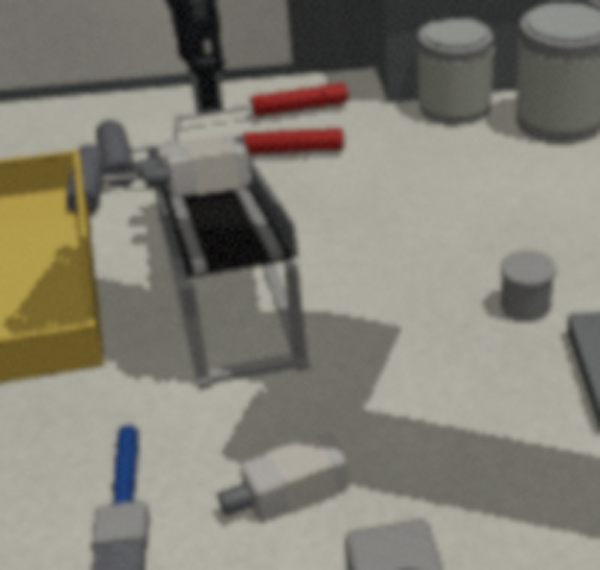

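The second bottle slid down and queued at (208,168). Bottle A is unmoved at (295,480).

>>> jog_arm(series=[[0,-0.06,-0.99,0.1,-0.115],[0,-0.06,-0.99,0.3,-0.115],[0,-0.06,-0.99,0.5,-0.115],[0,-0.06,-0.99,0.6,-0.115],[0,-0.06,-0.99,0.6,-0.115],[0,-0.06,-0.99,0.6,-0.115]])

```text
t: 13.58
position: [0.5972, -0.004, 0.1524]
ee_rot: [[0.966, 0.258, 0.001], [0.258, -0.966, -0.001], [0.0, 0.001, -1.0]]
wrist_force: [0.0, 0.2, 0.5]
finger_gap: 0.999
```

```bash
python3 - <<'E'
from h import *
go((.598,-.003,.026,15))
p,W=look("side","s7")
m=((W[...,2]>.012)&(W[...,2]<.043)&(W[...,0]>.5)&(W[...,0]<.7)&(W[...,1]<.08)&(W[...,1]>-.1))
q=W[m];print(len(q),cv2.minAreaRect(q[:,:2].astype(np.float32)*1000))
E
```

```text
t 13.57 p [ 0.5972 -0.004   0.1524] psi 15.0 gap 0.999 F [0.  0.2 0.5]
(0.598, -0.003, 0.026, 15) -> [ 0.005 -0.004  0.632] spin -0.0 q6 1.3
708 ((609.1589965820312, 0.51922607421875), (106.02108001708984, 44.887054443359375), 14.221369743347168)
```

>>> jog_arm(series=[[0,0.005,0,0.3,0],[0,0.005,0,0.6,0],[0,0.005,0,0.63,0],[0,0.005,0,0.63,0],[1,0.005,0,0.63,0],[1,0.005,0,0.63,0],[1,0.005,0,0.63,0],[1,0.005,0,0.63,0],[1,0.005,0,0.63,0],[1,0.005,0,0.33,0],[1,0.005,0,0.03,0],[1,0.005,0,-0.27,0]])

```text
t: 15.12
position: [0.5971, -0.003, 0.2083]
ee_rot: [[0.966, 0.258, -0.0], [0.258, -0.966, 0.0], [-0.0, -0.0, -1.0]]
wrist_force: [1.3, 0.2, -2.0]
finger_gap: 0.458
```

```bash
python3 - <<'E'
from h import *
go((.622,-.2,.24,4.5),(.622,-.2,.19,4.5))
E
```

```text
t 15.12 p [ 0.5971 -0.003   0.2083] psi 15.0 gap 0.458 F [ 1.3  0.2 -2. ]
(0.622, -0.2, 0.24, 4.5) -> [-0.134  0.984 -0.158] spin 0.116 q6 1.18
(0.622, -0.2, 0.19, 4.5) -> [-0.134  0.984  0.092] spin 0.116 q6 1.18
```

>>> jog_arm(series=[[1,-0.02,0.1,-0.15,0.116],[1,-0.135,0.985,-0.16,0.116],[1,-0.135,0.985,-0.16,0.116],[1,-0.135,0.985,-0.16,0.116],[1,-0.135,0.985,-0.16,0.116],[1,-0.135,0.985,0.0,0.116],[1,-0.135,0.985,0.09,0.116],[1,-0.135,0.985,0.09,0.116],[1,-0.135,0.985,0.09,0.116]])

```text
t: 16.25
position: [0.6229, -0.2001, 0.1891]
ee_rot: [[0.997, 0.08, 0.001], [0.08, -0.997, -0.001], [0.001, 0.001, -1.0]]
wrist_force: [0.6, -0.1, -1.5]
finger_gap: 0.455
```

```bash
python3 - <<'E'
from h import *
go((.622,-.2,.163,4.5))
p,W=look("side","s8")
a=np.radians(4.5);X=np.array([np.cos(a),np.sin(a)]);Y=np.array([-np.sin(a),np.cos(a)])
m=(W[...,2]>.168)&(W[...,2]<.22)&(W[...,0]>.5)&(W[...,0]<.75)&(abs(W[...,1]+.2)<.06)
pi=p.astype(int);q=W[m&(np.ptp(pi,axis=2)<25)&(pi.mean(2)>95)];w=q[:,:2]-[.621,-.2]
print(len(q),np.percentile(w@X,[1,5,50,95,99]).round(3),np.percentile(w@Y,[1,50,99]).round(3),np.percentile(q[:,2],[1,99]).round(3))
E
```

```text
t 16.25 p [ 0.6229 -0.2001  0.1891] psi 4.6 gap 0.455 F [ 0.6 -0.1 -1.5]
(0.622, -0.2, 0.163, 4.5) -> [-0.004 -0.001  0.131] spin 0.001 q6 1.18
170 [-0.04  -0.038 -0.011  0.037  0.039] [-0.015  0.006  0.022] [0.183 0.202]
```

>>> jog_arm(series=[[1,0,0,0.1,0],[1,0,0,0.13,0],[1,0,0,0.13,0],[1,0,0,0.13,0],[0,0,0,0.13,0],[0,0,0,0.13,0],[0,0,0,0.125,0],[0,0,0,0.05,0],[0,0,0,-0.2,0],[0,0,0,-0.4,0],[0,0,0,-0.4,0]])

```text
t: 17.68
position: [0.6247, -0.2017, 0.2741]
ee_rot: [[0.997, 0.079, 0.01], [0.079, -0.997, -0.005], [0.009, 0.006, -1.0]]
wrist_force: [-0.2, -0.5, 0.9]
finger_gap: 0.998
```

```bash
python3 - <<'E'
from h import *
p,W=look("side","s9")
go((.60,0,.28,34),(.574,.17,.25,60),(.544,.334,.24,90))
pi=p.astype(int)
# white bodies on the dispenser, distance down the deck
a=np.radians(4.5);X=np.array([np.cos(a),np.sin(a)]);Y=np.array([-np.sin(a),np.cos(a)])
O=np.array([.6295,-.3115]);w=(W[...,:2]-O);wx=w@X;wy=w@Y
rail=.126+(W[...,1]+.2)*.325
m=(abs(wx)<.045)&(wy>-.16)&(wy<.15)&(W[...,2]-rail>.025)&(W[...,2]-rail<.06)&(pi.mean(2)>90)
print(m.sum(),np.percentile(wy[m],[1,50,99]).round(3),np.percentile(wx[m],[1,99]).round(3))
print(np.histogram(wy[m],bins=np.arange(-.16,.16,.02)))
E
```

```text
t 17.73 p [ 0.6233 -0.201   0.2713] psi 4.5 gap 1.002 F [-0.3  0.  -1. ]
(0.6, 0, 0.28, 34) -> [-0.037 -1.011 -0.046] spin -0.328 q6 0.98
(0.574, 0.17, 0.25, 60) -> [-0.1   -1.869  0.101] spin -0.616 q6 0.81
(0.544, 0.334, 0.24, 90) -> [-0.185 -2.698  0.148] spin -0.95 q6 0.55
373 [-0.146 -0.055 -0.03 ] [-0.043  0.041]
(array([ 16,  33,  46,  41,  42,  57, 138,   0,   0,   0,   0,   0,   0,
         0,   0]), array([-1.60000000e-01, -1.40000000e-01, -1.20000000e-01, -1.00000000e-01,
       -8.00000000e-02, -6.00000000e-02, -4.00000000e-02, -2.00000000e-02,
       -8.32667268e-17,  2.00000000e-02,  4.00000000e-02,  6.00000000e-02,
        8.00000000e-02,  1.00000000e-01,  1.20000000e-01,  1.40000000e-01]))
```

Three bottles are queued contiguously from the bottom, 120 mm in all. Now the can.

>>> jog_arm(series=[[0,-0.04,-1.0,-0.1,-0.33],[0,-0.04,-1.0,-0.1,-0.33],[0,-0.04,-1.0,-0.1,-0.33],[0,-0.04,-1.0,-0.1,-0.33],[0,-0.04,-1.0,-0.1,-0.33]])

```text
t: 18.35
position: [0.5981, -0.0011, 0.2876]
ee_rot: [[0.826, 0.563, -0.001], [0.563, -0.826, -0.0], [-0.001, -0.0, -1.0]]
wrist_force: [0.4, -0.5, -0.5]
finger_gap: 0.997
```

```bash
python3 - <<'E'
from h import *
go((.574,.17,.27,60),(.555,.25,.26,91))
p,W=look("top","t10")
R=lambda x0,x1,y0,y1,z0,z1:W[(W[...,0]>x0)&(W[...,0]<x1)&(W[...,1]>y0)&(W[...,1]<y1)&(W[...,2]>z0)&(W[...,2]<z1)]
q=R(.48,.62,.26,.42,.120,.133);print(cv2.minAreaRect(q[:,:2].astype(np.float32)*1000),q[:,:2].min(0),q[:,:2].max(0))
q=R(.48,.62,.26,.42,.139,.16);print(cv2.minAreaRect(q[:,:2].astype(np.float32)*1000))
E
```

```text
t 18.35 p [ 0.5981 -0.0011  0.2876] psi 34.3 gap 0.997 F [ 0.4 -0.5 -0.5]
(0.574, 0.17, 0.27, 60) -> [ 0.383 -0.775  0.088] spin -0.286 q6 0.81
(0.555, 0.25, 0.26, 91) -> [ 0.53  -1.159  0.138] spin -0.63 q6 0.41
((545.13720703125, 330.8038024902344), (59.60896301269531, 95.61958312988281), 1.7063595056533813) [0.51507395 0.28272916] [0.57527177 0.37881052]
((543.9682006835938, 346.4772644042969), (46.954376220703125, 26.421186447143555), 86.48357391357422)
```

>>> jog_arm(series=[[0,0.45,-0.98,0.08,-0.63],[0,0.45,-0.98,0.08,-0.63],[0,0.45,-0.98,0.08,-0.63],[0,0.45,-0.98,0.08,-0.63],[0,0.45,-0.98,0.08,-0.63],[0,0.45,-0.98,0.08,-0.63]])

```text
t: 19.15
position: [0.5636, 0.2094, 0.2714]
ee_rot: [[-0.016, 1.0, -0.001], [1.0, 0.016, -0.001], [-0.001, -0.001, -1.0]]
wrist_force: [0.2, 0.2, -0.3]
finger_gap: 1.004
```

```bash
python3 - <<'E'
from h import *
go((.5445,.333,.2,91),(.5445,.333,.095,91))
E
```

```text
t 19.15 p [0.5636 0.2094 0.2714] psi 90.9 gap 1.004 F [ 0.2  0.2 -0.3]
(0.5445, 0.333, 0.2, 91) -> [ 0.62  -0.085  0.357] spin -0.001 q6 0.53
(0.5445, 0.333, 0.095, 91) -> [ 0.62  -0.085  0.882] spin -0.001 q6 0.53
```

>>> jog_arm(series=[[0,0.62,-0.085,0.2,0],[0,0.62,-0.085,0.3,0],[0,0.62,-0.085,0.35,0],[0,0.62,-0.085,0.35,0],[0,0.62,-0.085,0.6,0],[0,0.62,-0.085,0.86,0],[0,0.62,-0.085,0.86,0],[1,0.62,-0.085,0.86,0],[1,0.62,-0.085,0.86,0],[1,0.62,-0.085,0.86,0],[1,0.62,-0.085,0.86,0]], grip_force=70)

```text
t: 20.52
position: [0.5456, 0.3348, 0.1036]
ee_rot: [[-0.016, 1.0, 0.005], [1.0, 0.016, 0.001], [0.001, 0.005, -1.0]]
wrist_force: [-1.4, -3.0, 7.5]
finger_gap: 0.69
```

```bash
python3 - <<'E'
from h import *
go((.5445,.333,.17,91),(.40,.30,.17,91),(.40,.30,.093,91))
E
```

```text
t 20.52 p [0.5456 0.3348 0.1036] psi 90.9 gap 0.69 F [-1.4 -3.   7.5]
(0.5445, 0.333, 0.17, 91) -> [-0.009 -0.004 -0.332] spin -0.001 q6 0.53
(0.4, 0.3, 0.17, 91) -> [-0.162 -0.729 -0.336] spin -0.001 q6 0.63
(0.4, 0.3, 0.093, 91) -> [-0.162 -0.731  0.049] spin -0.001 q6 0.63
```

>>> jog_arm(series=[[1,0,0,-0.06,0],[1,0,0,-0.12,0],[1,0,0,-0.12,0],[1,0,-0.1,-0.12,0],[1,0,-0.3,-0.12,0],[1,0,-0.5,-0.12,0],[1,-0.08,-0.65,-0.12,0],[1,-0.16,-0.73,-0.12,0],[1,-0.16,-0.73,-0.12,0],[1,-0.16,-0.73,-0.12,0]])

```text
t: 21.78
position: [0.4, 0.3011, 0.1246]
ee_rot: [[-0.016, 1.0, 0.003], [1.0, 0.016, 0.001], [0.001, 0.003, -1.0]]
wrist_force: [0.2, 0.1, -3.6]
finger_gap: 0.692
```

```bash
python3 - <<'E'
from h import *
go((.40,.30,.096,91))
p,W=look("side","s11")
cv2.imwrite("pics/c11.png",cv2.resize(p[190:420,150:450,::-1],None,fx=2.5,fy=2.5,interpolation=cv2.INTER_CUBIC))
E
```

```text
t 21.77 p [0.4    0.3011 0.1246] psi 90.9 gap 0.692 F [ 0.2  0.1 -3.6]
(0.4, 0.3, 0.096, 91) -> [-0.006 -0.001  0.143] spin -0.001 q6 0.63
```

View pics/c11.png

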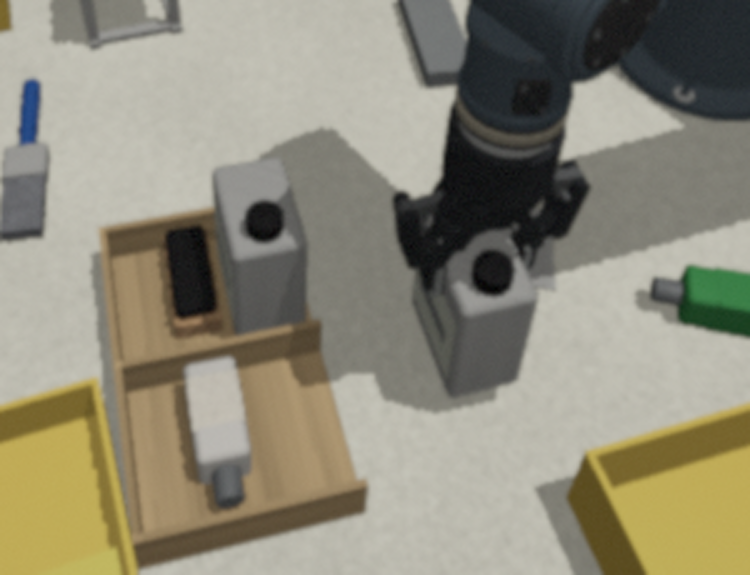

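The can is held upright at (475,320), clear of the rack. The back bottle at (215,415) has its cap towards +y. I'll lower the can.

>>> jog_arm(series=[[1,0,0,0.06,0],[1,0,0,0.11,0],[1,0,0,0.125,0],[1,0,0,0.13,0],[1,0,0,0.13,0]])

```text
t: 22.45
position: [0.3984, 0.3004, 0.0983]
ee_rot: [[-0.016, 1.0, 0.0], [1.0, 0.016, 0.0], [0.0, 0.0, -1.0]]
wrist_force: [0.0, -0.3, -3.6]
finger_gap: 0.695
```

```bash
python3 - <<'E'
from h import *
go((.40,.30,.096,91))
p,W=look("side")
q=W[(W[...,0]>.58)&(W[...,0]<.64)&(W[...,1]>.22)&(W[...,1]<.41)&(W[...,2]>.02)&(W[...,2]<.056)]
pi=p.astype(int);m=(W[...,0]>.57)&(W[...,0]<.64)&(W[...,1]>.25)&(W[...,1]<.395)&(W[...,2]>.018)&(W[...,2]<.056)&(np.ptp(pi,axis=2)<22)
print(cv2.minAreaRect(W[m][:,:2].astype(np.float32)*1000))
m&=W[...,2]>.042;b=m&(pi.mean(2)>110);print(cv2.minAreaRect(W[b][:,:2].astype(np.float32)*1000))
E
```

```text
t 22.45 p [0.3984 0.3004 0.0983] psi 90.9 gap 0.695 F [ 0.  -0.3 -3.6]
(0.4, 0.3, 0.096, 91) -> [-0.002  0.008  0.012] spin -0.001 q6 0.63
((604.16943359375, 316.5794372558594), (140.3743438720703, 49.48623275756836), 81.8551025390625)
((603.2606201171875, 322.12841796875), (80.28880310058594, 39.39327621459961), 89.44384765625)
```

>>> jog_arm(series=[[1,0,0,0.01,0],[1,0,0,0.015,0],[1,0,0,0.015,0]])

```text
t: 22.88
position: [0.3987, 0.3005, 0.0976]
ee_rot: [[-0.016, 1.0, 0.002], [1.0, 0.016, 0.001], [0.001, 0.002, -1.0]]
wrist_force: [-4.4, -2.4, 14.4]
finger_gap: 0.692
```

>>> jog_arm(series=[[1,0,0,-0.01,0],[0.3,0,0,-0.01,0],[0,0,0,-0.01,0],[0,0,0,-0.01,0],[0,0,0,-0.01,0],[0,0,0,-0.25,0],[0,0,0,-0.55,0],[0,0,0,-0.6,0],[0,0,0,-0.6,0]])

```text
t: 24.0
position: [0.3984, 0.3004, 0.2158]
ee_rot: [[-0.016, 1.0, 0.002], [1.0, 0.016, 0.001], [0.001, 0.002, -1.0]]
wrist_force: [0.8, 0.0, -0.9]
finger_gap: 1.0
```

```bash
python3 - <<'E'
from h import *
p,W=look("side","s12")
q=W[(W[...,0]>.3)&(W[...,0]<.47)&(W[...,1]>.2)&(W[...,1]<.4)&(W[...,2]>.115)&(W[...,2]<.124)]
print("can",cv2.minAreaRect(q[:,:2].astype(np.float32)*1000),np.median(q[:,2]))
go((.603,.321,.21,90),(.603,.321,.032,90))
E
```

```text
can ((397.0683898925781, 301.0315246582031), (58.98019790649414, 94.64393615722656), 1.1352816820144653) 0.12018476764002389
t 24.05 p [0.3977 0.3    0.2147] psi 90.9 gap 1.001 F [ 0.6 -0.1 -0.2]
(0.603, 0.321, 0.21, 90) -> [0.089 1.028 0.022] spin 0.01 q6 0.49
(0.603, 0.321, 0.032, 90) -> [0.089 1.029 0.912] spin 0.01 q6 0.49
```

>>> jog_arm(series=[[0,0.09,1.0,0.02,0.01],[0,0.09,1.0,0.02,0.01],[0,0.09,1.0,0.02,0.01],[0,0.09,1.0,0.02,0.01],[0,0.09,1.0,0.02,0.01]])

```text
t: 24.68
position: [0.5971, 0.3208, 0.2083]
ee_rot: [[0.0, 1.0, -0.005], [1.0, -0.0, -0.002], [-0.002, -0.005, -1.0]]
wrist_force: [-0.7, -0.4, 0.1]
finger_gap: 0.998
```

```bash
python3 - <<'E'
from h import *
go((.603,.321,.032,90))
E
```

```text
t 24.68 p [0.5971 0.3208 0.2083] psi 90.0 gap 0.998 F [-0.7 -0.4  0.1]
(0.603, 0.321, 0.032, 90) -> [0.002 0.034 0.882] spin -0.0 q6 0.49
```

>>> jog_arm(series=[[0,0,0.03,0.3,0],[0,0,0.03,0.6,0],[0,0,0.03,0.85,0],[0,0,0.03,0.88,0],[0,0,0.03,0.88,0],[1,0,0.03,0.88,0],[1,0,0.03,0.88,0],[1,0,0.03,0.88,0],[1,0,0.03,0.88,0],[1,0,0.03,0.88,0],[1,0,0.03,0.6,0],[1,0,0.03,0.3,0]], grip_force=45)

```text
t: 26.18
position: [0.603, 0.3211, 0.1512]
ee_rot: [[-0.0, 1.0, -0.003], [1.0, 0.0, -0.001], [-0.001, -0.003, -1.0]]
wrist_force: [2.0, 0.8, -1.1]
finger_gap: 0.46
```

```bash
python3 - <<'E'
from h import *
go((.603,.321,.24,90),(.61,.135,.26,50))
E
```

```text
t 26.18 p [0.603  0.3211 0.1512] psi 90.0 gap 0.46 F [ 2.   0.8 -1.1]
(0.603, 0.321, 0.24, 90) -> [-0.001 -0.002 -0.444] spin 0.0 q6 0.49
(0.61, 0.135, 0.26, 50) -> [-0.931  0.033 -0.543] spin 0.445 q6 0.92
```

>>> jog_arm(series=[[1,0,0,-0.25,0],[1,0,0,-0.5,0],[1,-0.1,0,-0.55,0.05],[1,-0.95,0.05,-0.55,0.45],[1,-0.95,0.05,-0.55,0.45],[1,-0.95,0.05,-0.55,0.45],[1,-0.95,0.05,-0.55,0.45],[1,-0.95,0.05,-0.55,0.45]])

```text
t: 27.18
position: [0.6138, 0.1307, 0.2613]
ee_rot: [[0.65, 0.76, -0.0], [0.76, -0.65, 0.0], [-0.0, -0.0, -1.0]]
wrist_force: [0.1, 0.1, -0.5]
finger_gap: 0.457
```

```bash
python3 - <<'E'
from h import *
go((.62,-.03,.26,20),(.622,-.2,.25,4.5))
E
```

```text
t 27.18 p [0.6138 0.1307 0.2613] psi 49.5 gap 0.457 F [ 0.1  0.1 -0.5]
(0.62, -0.03, 0.26, 20) -> [-0.591  0.546  0.007] spin 0.328 q6 1.17
(0.622, -0.2, 0.25, 4.5) -> [-1.23   1.105  0.056] spin 0.5 q6 1.18
```

>>> jog_arm(series=[[1,-0.95,0.855,0.0,0.5],[1,-0.95,0.855,0.0,0.5],[1,-0.95,0.855,0.0,0.5],[1,-0.95,0.855,0.0,0.5],[1,-0.95,0.855,0.0,0.5],[1,-0.95,0.855,0.0,0.5],[1,-0.95,0.855,0.0,0.5]])

```text
t: 28.05
position: [0.6206, -0.1219, 0.2612]
ee_rot: [[0.997, 0.082, -0.001], [0.082, -0.997, 0.001], [-0.001, -0.001, -1.0]]
wrist_force: [-0.6, -0.4, -1.1]
finger_gap: 0.463
```

```bash
python3 - <<'E'
from h import *
go((.622,-.2,.25,4.5),(.622,-.2,.19,4.5))
E
```

```text
t 28.05 p [ 0.6206 -0.1219  0.2612] psi 4.7 gap 0.463 F [-0.6 -0.4 -1.1]
(0.622, -0.2, 0.25, 4.5) -> [-0.025  0.39   0.056] spin 0.002 q6 1.18
(0.622, -0.2, 0.19, 4.5) -> [-0.025  0.39   0.356] spin 0.002 q6 1.18
```

>>> jog_arm(series=[[1,-0.025,0.39,0.05,0],[1,-0.025,0.39,0.1,0],[1,-0.025,0.39,0.25,0],[1,-0.025,0.39,0.35,0],[1,-0.025,0.39,0.35,0],[1,-0.025,0.39,0.35,0]])

```text
t: 28.8
position: [0.6226, -0.2013, 0.192]
ee_rot: [[0.997, 0.08, 0.001], [0.08, -0.997, -0.0], [0.001, 0.0, -1.0]]
wrist_force: [-0.4, 0.2, -0.7]
finger_gap: 0.458
```

```bash
python3 - <<'E'
from h import *
go((.622,-.2,.163,4.5))
p,W=look("side","s13")
a=np.radians(4.5);X=np.array([np.cos(a),np.sin(a)]);Y=np.array([-np.sin(a),np.cos(a)])
m=(W[...,2]>.168)&(W[...,2]<.22)&(W[...,0]>.5)&(W[...,0]<.75)&(abs(W[...,1]+.2)<.06)
pi=p.astype(int);q=W[m&(np.ptp(pi,axis=2)<25)&(pi.mean(2)>95)];w=q[:,:2]-[.621,-.2]
print(len(q),np.percentile(w@X,[1,5,50,95,99]).round(3),np.percentile(w@Y,[1,50,99]).round(3),np.percentile(q[:,2],[1,99]).round(3))
E
```

```text
t 28.8 p [ 0.6226 -0.2013  0.192 ] psi 4.6 gap 0.458 F [-0.4  0.2 -0.7]
(0.622, -0.2, 0.163, 4.5) -> [-0.003 -0.007  0.145] spin 0.001 q6 1.18
188 [-0.041 -0.04  -0.013  0.037  0.044] [-0.017  0.005  0.022] [0.183 0.202]
```

>>> jog_arm(series=[[1,0,0,0.1,0],[1,0,0,0.145,0],[1,0,0,0.145,0],[1,0,0,0.145,0],[0,0,0,0.145,0],[0,0,0,0.145,0],[0,0,0,0.14,0],[0,0,0,0.05,0],[0,0,0,-0.2,0],[0,0,0,-0.4,0],[0,0,0,-0.4,0]])

```text
t: 30.22
position: [0.6244, -0.2033, 0.2772]
ee_rot: [[0.997, 0.079, 0.01], [0.079, -0.997, -0.005], [0.009, 0.006, -1.0]]
wrist_force: [-0.6, -0.0, -0.6]
finger_gap: 0.999
```

```bash
python3 - <<'E'
from h import *
p,W=look("side","s14")
cv2.imwrite("pics/c14.png",cv2.resize(p[80:270,120:320,::-1],None,fx=3,fy=3,interpolation=cv2.INTER_CUBIC))
go((.50,-.03,.28,52),(.3984,.3005,.22,91))
E
```

```text
t 30.27 p [ 0.6229 -0.2026  0.2745] psi 4.5 gap 1.004 F [ 0.5  0.2 -1. ]
(0.5, -0.03, 0.28, 52) -> [-0.544 -0.909 -0.033] spin -0.527 q6 0.6
(0.3984, 0.3005, 0.22, 91) -> [-0.922 -2.597  0.261] spin -0.961 q6 0.63
```

View pics/c14.png

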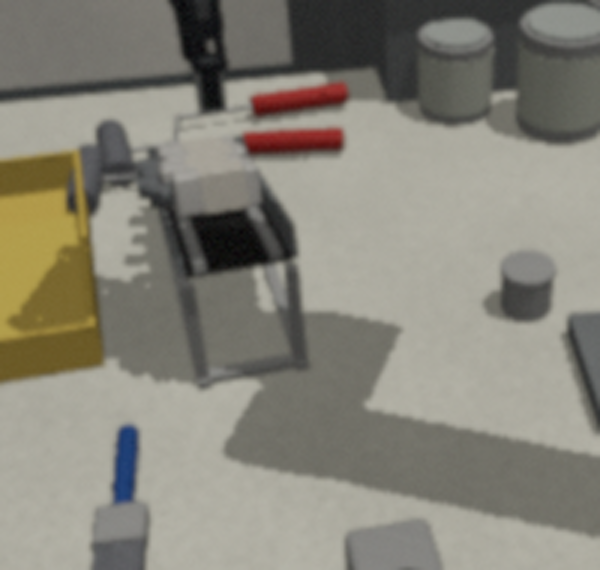

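All four bottles are queued at (212,178) with their caps on the left, over the lip. Now I'll put the can back.

>>> jog_arm(series=[[0,-0.54,-0.95,-0.05,-0.6],[0,-0.54,-0.95,-0.05,-0.6],[0,-0.54,-0.95,-0.05,-0.6],[0,-0.54,-0.95,-0.05,-0.6],[0,-0.54,-0.95,-0.05,-0.6],[0,-0.54,-0.95,-0.05,-0.6]])

```text
t: 31.02
position: [0.4984, -0.0207, 0.2807]
ee_rot: [[0.523, 0.852, -0.002], [0.852, -0.523, 0.0], [-0.001, -0.002, -1.0]]
wrist_force: [0.4, -0.2, 0.2]
finger_gap: 0.997
```

```bash
python3 - <<'E'
from h import *
go((.42,.15,.25,91),(.3984,.3005,.22,91))
E
```

```text
t 31.02 p [ 0.4984 -0.0207  0.2807] psi 58.5 gap 0.997 F [ 0.4 -0.2  0.2]
(0.42, 0.15, 0.25, 91) -> [ 0.522 -0.78   0.155] spin -0.362 q6 0.33
(0.3984, 0.3005, 0.22, 91) -> [ 1.107 -1.266  0.305] spin -0.362 q6 0.63
```

>>> jog_arm(series=[[0,0.52,-0.78,0.2,-0.36],[0,0.52,-0.78,0.2,-0.36],[0,0.52,-0.78,0.2,-0.36],[0,0.52,-0.78,0.2,-0.36],[0,0.9,-1.0,0.25,-0.36],[0,0.9,-1.0,0.25,-0.36]])

```text
t: 31.78
position: [0.4239, 0.2378, 0.231]
ee_rot: [[-0.012, 1.0, 0.001], [1.0, 0.012, 0.0], [0.0, 0.001, -1.0]]
wrist_force: [-0.6, 0.5, -0.2]
finger_gap: 1.0
```

```bash
python3 - <<'E'
from h import *
go((.3984,.3005,.22,91),(.3984,.3005,.098,91))
E
```

```text
t 31.77 p [0.4239 0.2378 0.231 ] psi 90.7 gap 1.0 F [-0.6  0.5 -0.2]
(0.3984, 0.3005, 0.22, 91) -> [ 0.315 -0.124  0.055] spin -0.003 q6 0.63
(0.3984, 0.3005, 0.098, 91) -> [ 0.315 -0.124  0.665] spin -0.003 q6 0.63
```

>>> jog_arm(series=[[0,0.315,-0.125,0.05,-0.003],[0,0.315,-0.125,0.1,-0.003],[0,0.315,-0.125,0.1,-0.003],[0,0.315,-0.125,0.4,-0.003],[0,0.315,-0.125,0.66,-0.003],[0,0.315,-0.125,0.66,-0.003],[1,0.315,-0.125,0.66,-0.003],[1,0.315,-0.125,0.66,-0.003],[1,0.315,-0.125,0.66,-0.003],[1,0.315,-0.125,0.66,-0.003],[1,0.315,-0.125,0.66,-0.003]], grip_force=70)

```text
t: 33.15
position: [0.3981, 0.2995, 0.1019]
ee_rot: [[-0.021, 1.0, 0.005], [1.0, 0.021, 0.001], [0.001, 0.005, -1.0]]
wrist_force: [-1.2, -3.1, 8.2]
finger_gap: 0.688
```

```bash
python3 - <<'E'
from h import *
go((.3984,.3005,.122,91),(.5456,.3345,.126,91),(.5456,.3345,.106,91))
E
```

```text
t 33.15 p [0.3981 0.2995 0.1019] psi 91.2 gap 0.688 F [-1.2 -3.1  8.2]
(0.3984, 0.3005, 0.122, 91) -> [ 0.005  0.002 -0.101] spin 0.002 q6 0.63
(0.5456, 0.3345, 0.126, 91) -> [ 0.16   0.741 -0.117] spin 0.002 q6 0.53
(0.5456, 0.3345, 0.106, 91) -> [ 0.16   0.741 -0.017] spin 0.002 q6 0.53
```

>>> jog_arm(series=[[1,0,0,-0.06,0.003],[1,0,0,-0.12,0.003],[1,0.155,0,-0.13,0.003],[1,0.155,0.1,-0.13,0.003],[1,0.155,0.3,-0.13,0.003],[1,0.155,0.5,-0.13,0.003],[1,0.155,0.65,-0.13,0.003],[1,0.155,0.735,-0.13,0.003],[1,0.155,0.735,-0.13,0.003],[1,0.155,0.735,-0.13,0.003]])

```text
t: 34.4
position: [0.5415, 0.3331, 0.1252]
ee_rot: [[-0.016, 1.0, -0.002], [1.0, 0.016, -0.001], [-0.001, -0.002, -1.0]]
wrist_force: [-0.7, -0.9, -4.0]
finger_gap: 0.688
```

```bash
python3 - <<'E'
from h import *
go((.5456,.3338,.108,91))
p,W=look("side","s15")
q=W[(W[...,0]>.48)&(W[...,0]<.62)&(W[...,1]>.2625)&(W[...,1]<.42)&(W[...,2]>.139)&(W[...,2]<.156)]
print(cv2.minAreaRect(q[:,:2].astype(np.float32)*1000),np.median(q[:,2]))
E
```

```text
t 34.4 p [0.5415 0.3331 0.1252] psi 90.9 gap 0.688 F [-0.7 -0.9 -4. ]
(0.5456, 0.3338, 0.108, 91) -> [0.003 0.021 0.086] spin -0.001 q6 0.53
((537.237548828125, 351.97698974609375), (79.84839630126953, 71.07844543457031), 22.924400329589844) 0.14427984253801185
```

>>> jog_arm(series=[[1,0.003,0.02,0.03,0],[1,0.003,0.02,0.06,0],[1,0.003,0.02,0.08,0],[1,0.003,0.02,0.09,0],[1,0.003,0.02,0.09,0]])

```text
t: 35.08
position: [0.5465, 0.3338, 0.1081]
ee_rot: [[-0.016, 1.0, -0.001], [1.0, 0.016, -0.0], [-0.0, -0.001, -1.0]]
wrist_force: [-3.2, -0.9, 4.2]
finger_gap: 0.685
```

>>> jog_arm(series=[[1,0,-0.004,0,0],[0.3,0,-0.004,0,0],[0,0,-0.004,0,0],[0,0,-0.004,0,0],[0,0,-0.004,0,0],[0,0,-0.004,-0.25,0],[0,0,-0.004,-0.55,0],[0,0,-0.004,-0.75,0],[0,0,-0.004,-0.75,0]])

```text
t: 36.2
position: [0.5486, 0.335, 0.2619]
ee_rot: [[-0.016, 1.0, 0.009], [1.0, 0.016, 0.004], [0.004, 0.009, -1.0]]
wrist_force: [0.1, 0.0, -0.4]
finger_gap: 0.999
```

```bash
python3 - <<'E'
from h import *
go((.50,.15,.28,60))
E
```

```text
t 36.2 p [0.5486 0.335  0.2619] psi 90.9 gap 0.999 F [ 0.1  0.  -0.4]
(0.5, 0.15, 0.28, 60) -> [-0.921 -0.257 -0.096] spin 0.344 q6 0.82
```

>>> jog_arm(series=[[0,-0.1,-0.05,-0.2,0],[0,-0.95,-0.55,-0.2,0.3],[0,-0.95,-0.55,-0.2,0.3],[0,-0.95,-0.55,-0.2,0.3],[0,-0.95,-0.55,-0.2,0.3],[0,-0.95,-0.55,-0.2,0.3]])

```text
t: 36.95
position: [0.4393, 0.1419, 0.2968]
ee_rot: [[0.441, 0.898, -0.0], [0.898, -0.441, 0.0], [0.0, -0.001, -1.0]]
wrist_force: [0.6, -0.8, 0.0]
finger_gap: 1.0
```

```bash
python3 - <<'E'
from h import *
for n in("top","side"):
    p,W=look(n,n+"16")
    if n=="top":cv2.imwrite("pics/c16.png",cv2.resize(p[100:330,110:440,::-1],None,fx=2.4,fy=2.4,interpolation=cv2.INTER_CUBIC))
    else:cv2.imwrite("pics/c17.png",cv2.resize(p[80:420,120:480,::-1],None,fx=1.7,fy=1.7,interpolation=cv2.INTER_CUBIC))
    R=lambda x0,x1,y0,y1,z0,z1:W[(W[...,0]>x0)&(W[...,0]<x1)&(W[...,1]>y0)&(W[...,1]<y1)&(W[...,2]>z0)&(W[...,2]<z1)]
    for y0,y1 in((.26,.42),(.1,.26)):
        q=R(.48,.62,y0,y1,.121,.131);print(n,cv2.minAreaRect(q[:,:2].astype(np.float32)*1000))
    pi=p.astype(int);a=np.radians(4.5);X=np.array([np.cos(a),np.sin(a)]);Y=np.array([-np.sin(a),np.cos(a)])
    w=W[...,:2]-[.6295,-.3115];wx=w@X;wy=w@Y;h=W[...,2]-(.126+(W[...,1]+.2)*.325)
    m=(abs(wx)<.06)&(wy>-.16)&(wy<.15)&(h>.03)&(h<.06)&(pi.mean(2)>90)
    print(np.percentile(wy[m],[1,99]).round(3),np.percentile(wx[m],[1,99]).round(3),np.percentile(h[m],[1,50,99]).round(3))
E
```

```text
top ((545.2115478515625, 341.8881530761719), (73.99456787109375, 60.53014373779297), 88.59123229980469)
top ((575.9349365234375, 204.08389282226562), (2.4168875217437744, 78.11992645263672), 1.5545929670333862)
[-0.157  0.001] [-0.044  0.048] [0.031 0.042 0.049]
side ((544.0615844726562, 335.52783203125), (59.68806457519531, 95.47543334960938), 0.7411622405052185)
side ((546.5469970703125, 204.8231201171875), (59.622859954833984, 96.96917724609375), 0.5974282622337341)
[-0.152  0.006] [-0.045  0.044] [0.03  0.041 0.043]
```

View pics/c16.png

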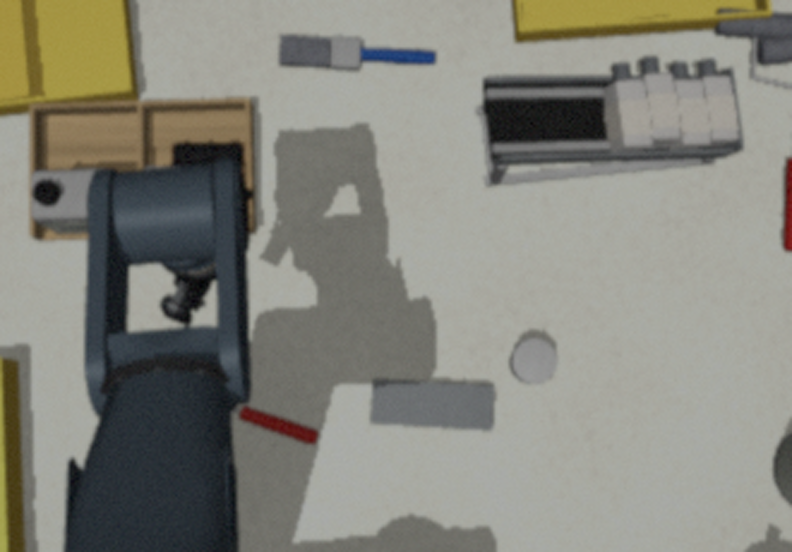

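View pics/c17.png

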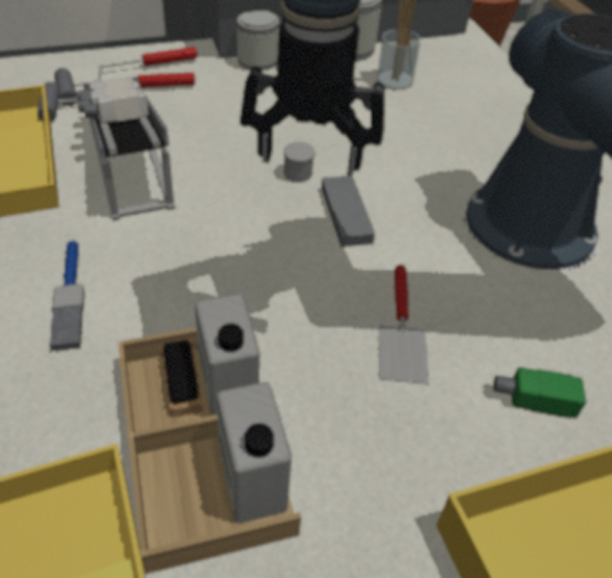

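The top crop shows four bottles queued, with all four caps, at (622,72), (649,66), (679,70) and (707,66), out over the lip. The side crop shows the can standing back in its bay at (255,450), with the other things in place. Handing in.

```bash
python3 -c "
from rig import manip
print(manip.finish_job())"
```

```text
the job is handed in; nothing more can be done
None
```

The job is handed in. All four white bottles (three from the table, one from the rack) are in the dispenser, and the can is back upright in its bay. It took about 37 s of the 210 s; no verdict was reported.

- **Order:** I loaded the three table bottles, then moved the can out of the rack. I took the back bottle out and loaded it, and stood the can back last.
- **Dispenser:** the last views show the four bottles queued without gaps from the stop plate, square across the rails, with all four caps out over the low lip.
- **Can:** the side view puts it within about 2 mm of where it first stood.
- **Other things:** the other can, the sanding block, the pot, the brush and the green look-alike were not handled, and the pictures show them in place.
- **Check that disagreed:** in the last top view the arm partly hid the cans, so its can figures were not usable. The can check rests on the side view alone.

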